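Refit the plug of a slip tap

ROBOT

A 7-joint arm with a two-finger parallel gripper is mounted at the origin on the work surface. World frame = base frame: x ahead of the robot, y to its left, z up, the work surface at z = 0. Lengths are in mm, angles in rad, forces in N, time in s.
With the tool pointing down it reaches from about 425 to 925 mm from the base axis. Payload 6.8 kg.
Tool frame: the origin (TCP) lies on the mounting face of the last link; the fingertips stand 182 mm ahead of it and the grasp point (between the pads) lies ahead of it (robot.grip_point_offset is the z of the grasp point in the tool frame, in mm); z points along the fingers, y is the line along which they close (so a half turn about z gives the same grasp; the last joint's range is limited). The gripper opens to 88 mm and grips with 3 to 60 N. Pads are 20 mm wide; open, the fingers measure 115 mm over their backs; the gripper's body (75 mm by 178 mm) begins 61 mm behind the grasp point.
Start: joints at [1.16, 0.477, 0.022, 1.555, -0.011, 1.109, -0.083], TCP at [201.286, -644.303, 404.664] pointing down, gripper open.
Joint ranges: [-2.96, 2.96], [-0.34, 2.1], [-1.41, 1.46], [0.24, 2.44], [-1.37, 4.51], [0.17, 1.92], [-2.96, 2.96]. Speed limits (rad/s): [2.39, 2.39, 3.14, 3.14, 3.14, 3.14, 3.14].

INTERFACE

Orientations are given as a unit quaternion [w, x, y, z].
In Python, from station import robot gives the robot as it stands.
- The arm moves only by the tool jog_arm, never from a script. Its argument "moves" is one flat list of numbers, 5 for each row, row after row: the shift along the tool's x, y, z in m, then the turn about the tool's z in degrees, then the opening, from 0 (shut) to 1 (fully open). A call has 1 to 10 rows; each row is the pose to reach, as a shift and turn from the pose commanded when the call began, along the tool's axes at that moment; what a row does not reach only later rows make up. A row lasts 1/10 s, in which the tool goes at most 50 mm and 8.59 degrees, less where a joint would pass 70% of its speed; a pose out of reach is approached as far as the arm can. A call with a gripper value outside its range is refused whole. The fingers move at their own pace and stop on an object; the grip force is fixed at half the most. Time passes only in rows, so rows that repeat a pose let the fingers close. It gives the time, the measured TCP pose, the force, the opening and the grip force at its end, in the units of the state.
- robot.state(): the state, without advancing time (a new reading comes with each control period).
- robot.capture(name): name is "scene" or "side" or "wrist"; returns a dict with "img" (384x512x3 uint8, red, green, blue), "camera_matrix" (3x3 intrinsics, pixels), "pose" (4x4, takes a point from camera to world coordinates). Camera axes: x right, y up, looking along -z (the intrinsics and any distortion apply to the point x, -y, -z); pixel columns grow to the right and rows downward; lengths in mm; the calibration is good to about 2 mm. A picture is of the moment at which its call begins. There is no depth.
- robot.job_done(): hands the job in; it is judged then, once.
The state is a dict: "time_s": time; "qpos": joint angles; "dq": joint speeds; "effort": joint torques, N m; "eef_pos": TCP position; "tool_rot": TCP orientation; "ft_force": force on the tool from outside, world axes, zero at the start; "moment": the same for the moment, N m; "grip_width": finger opening in mm; "gripper_force": force on a finger pad.
Only numpy, scipy, OpenCV 4.12 (cv2) and the standard library are available. Lean on these libraries where they do the work, as an engineer would, in place of code of your own. Each camera call takes 0.05 s, during which the arm holds its last target. There are 200 camera calls.

TASK

The slip tap has been cleaned. Take the tapered steel plug with the bar handle out of the drying rack and set it upright into the tap's bore with its handle in line with the pipe (open), then press it down steadily with about 10 N (well under 20 N) and keep pressing while you turn it a quarter turn, either way, until the handle stands squarely across the pipe (shut) and the plug is wedged so that it holds by itself. Let go without loosening it, and leave the other things where they stand.

Things in the scene. Friction and masses are not known exactly. Their poses are not given: they have to be found in the camera images.
- cock: the tap, fixed: aluminium base 120 x 90 mm, upright round body 58 mm wide, open at the top, with pipe stubs along its own x at 43 mm height (spout over a small dish at +x to 125 mm, hose coupling at -x to -123 mm). Origin at the centre of its underside, z up. Pipe in line = its x axis; across = its y axis.
- bore_mouth (a point): centre of the bore's mouth, 75 mm above the table, on the tap's axis; z up, x along the pipe. The open mouth is 40 mm wide; inside, a white polymer sleeve tapers like the plug (0.14 mm radius per mm). The sleeve sits up to 6 mm higher or lower from start to start and is not measured: the plug first touches with its tip 38 to 50 mm below the mouth, to be felt.
- plug: the steel plug, loose, about 140 g, 88 mm tall. Origin at the centre of its tip (lower end), z up along its axis. Shank tapers from 18 mm wide at the tip to 34 mm at z 56 mm; above it a bar handle 60 mm long along x, 14 mm wide along y, from z 62 to 88 mm. Starts upright in the rack, tip 8 mm above the table.
- sleeve_top (a point): a point on the tap's axis 2 mm below the mouth, near the sleeve's top. Pressed straight down, the plug sticks within 1 mm and holds weakly; turned under the same press it creeps 1 to 2 mm deeper and wedges. 8 to 14 N kept up while turning wedges it well (0.2 to 0.5 N m; grip the bar with 40 N; 1 mm of press adds about 5 N); turned unpressed it loosens; turning at over 20 N crushes the sleeve.
- rack: drying rack, fixed: wooden block 180 x 75 x 40 mm with two holes 35 mm wide, 32 mm deep, at x -50 mm (the plug) and x +50 mm (the spare pin). Origin at the centre of its underside.
- spare: bystander: spare plain pin, 24 mm wide steel shank with a round black knob 32 mm wide, 68 mm tall, standing in the rack's other hole. Origin at the centre of its foot, z up.
- cup: bystander: white cup, 72 mm wide, 75 mm tall, on the table. Origin at the centre of its foot.
- jar: bystander: white screw-top jar, 66 mm wide, 85 mm tall, on the table. Origin at the centre of its foot.
- jarlid: bystander: white jar lid lying flat, 80 mm wide, 10 mm tall. Origin at the centre of its underside.
- brush: bystander: flat brush with a dark wooden handle lying on the table, about 170 mm long along its x. Origin at mid-length on the table.
- cat: bystander: small white clay animal, about 100 mm long along its x, 45 mm tall. Origin under its middle on the table.
- hare: bystander: small white clay animal, about 100 mm long along its x, 45 mm tall. Origin under its middle on the table.
Not all that is in view belongs to the job. What is shaped like the plug but brown, orange or turquoise is not meant.

How it is judged (in metres and radians):
On the way, in this order (a step that is already met when the one before it is completed fails the run):
1. the plug stands upright down in the bore with its handle in line with the pipe (horizontal distance between plug and bore_mouth below 0.004 m and z of plug in the frame of bore_mouth below -0.036 m and angle between plug's own z axis and vertical below 0.07 rad and angle between the x axis of plug and the x axis of cock, either way round below 0.35 rad), for 0.1 s.
2. half-way round, the plug is bearing hard on the sleeve: pressed while it turns (horizontal distance between plug and bore_mouth below 0.004 m and z of plug in the frame of bore_mouth below -0.036 m and angle between plug's own z axis and vertical below 0.07 rad and contact force between plug and cock above 40 N and angle between the x axis of plug and the x axis of cock, either way round between 0.5 and 1.2 rad), for 0.05 s.
At the end, for the whole second after the job is handed in: the plug stands upright in the bore, on its axis within 4 mm and tip over 36 mm below the mouth, handle across the pipe within 0.2 rad, at rest, and wedged: it and the sleeve still bear on one another with over 50 N in all (horizontal distance between plug and bore_mouth below 0.004 m and z of plug in the frame of bore_mouth below -0.036 m and angle between plug's own z axis and vertical below 0.07 rad and angle between the x axis of plug and the y axis of cock, either way round below 0.2 rad and contact force between plug and cock above 50 N and linear speed of plug below 0.01 m/s); the robot touches nothing.
It fails at once if the sleeve is crushed by pressing too hard (contact force between plug and cock above 160 N).
It fails at once if another thing on the table or in the rack is moved by over 40 mm (distance of any of spare, cup, jar, jarlid, brush, cat, hare from where it was at the start of the episode above 0.04 m).
It also fails if it takes over 59 s, if anything falls off the work surface, if the arm or the gripper's body presses on something with over 40 N, if the wrist force passes 120 N, or if a joint passes its speed limit or range.

## Working session

There is one attempt and no reset: what is moved stays moved. The work goes in short steps, Python scripts to look and compute and a tool call to move; the robot and the scene stay as the last step left them, time stands still between calls to the robot, and variables do not carry over. Pictures are saved under pics/ and viewed, at most 10 in all, crops included, and the job is handed in when it is done.

Besides the shell and the picture viewer there is one more tool, called after "Emit:" as name(argument=value, ...) on one line, values as JSON. jog_arm: Moves the arm, as the interface text tells. Its arguments: {"type":"object","properties":{"moves":{"type":"array","items":{"type":"number"}}},"required":["moves"]}

```bash
mkdir -p pics; ls; python3 - <<'E'
from station import robot
import cv2,numpy as np
print(robot.state(), robot.grip_point_offset)
for n in ["scene","side","wrist"]:
    c=robot.capture(n); cv2.imwrite(f"pics/{n}0.png",c["img"][:,:,::-1]); np.savez(f"pics/{n}0.npz",**c)
    print(n,c["camera_matrix"].tolist(),np.round(c["pose"],3).tolist(),[k for k in c])
a=cv2.imread("pics/scene0.png");b=cv2.imread("pics/side0.png")
E
```

```text
pics
{'time_s': 0.0, 'qpos': array([ 1.15990003,  0.47777573,  0.02235744,  1.55642286, -0.01147843,
        1.10928492, -0.08305285]), 'dq': array([-1.99171141e-05, -1.06718356e-03,  4.79893157e-04, -1.04514041e-03,
        1.07315297e-03, -7.81745146e-04, -9.15227554e-04]), 'effort': array([-1.18864456e-03, -5.82856750e+01,  1.53414153e+00, -2.72609353e+01,
       -5.43899182e-02,  1.69679214e-02,  1.24778721e-04]), 'eef_pos': array([ 201.19634396, -644.03885105,  403.71019911]), 'tool_rot': array([-8.55825290e-04,  9.88556045e-01,  1.50851481e-01, -2.10037894e-04]), 'ft_force': array([ 1.26134785,  0.59324446, -0.22547658]), 'moment': array([ 0.00099811, -0.01116046, -0.02204574]), 'gripper_force': 0.0, 'grip_width': 87.34069236788284} 163.3
scene [[472.0617841938007, 0.0, 254.2522900620244], [0.0, 472.0617841938007, 191.71198361517568], [0.0, 0.0, 1.0]] [[-0.067, -0.821, 0.567, 1418.736], [0.998, -0.061, 0.03, 48.07], [0.01, 0.568, 0.823, 1357.865], [0.0, 0.0, 0.0, 1.0]] ['img', 'camera_matrix', 'pose']
side [[421.27650151387115, 0.0, 251.22106395017045], [0.0, 421.27650151387115, 188.05925310460933], [0.0, 0.0, 1.0]] [[-0.992, 0.048, -0.115, 403.825], [-0.123, -0.529, 0.84, 991.305], [-0.021, 0.847, 0.531, 693.89], [0.0, 0.0, 0.0, 1.0]] ['img', 'camera_matrix', 'pose']
wrist [[306.9271675861977, 0.0, 255.46996545359374], [0.0, 306.9271675861977, 186.77347291923724], [0.0, 0.0, 1.0]] [[0.299, 0.917, 0.266, 273.963], [-0.954, 0.287, 0.081, -620.855], [-0.002, -0.278, 0.961, 384.234], [0.0, 0.0, 0.0, 1.0]] ['img', 'camera_matrix', 'pose']
```

View pics/scene0.png

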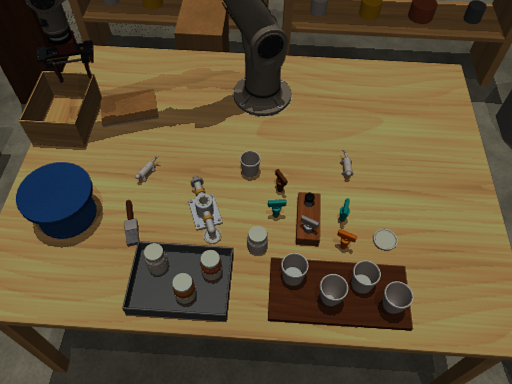

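View pics/side0.png

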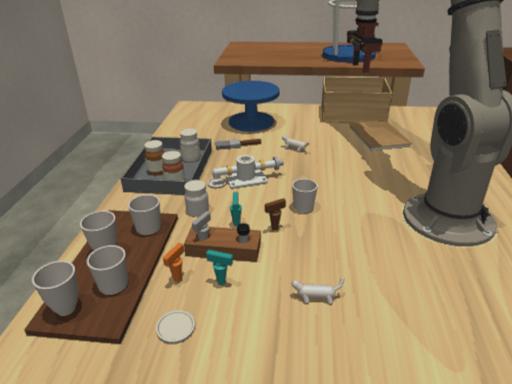

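The scene view shows the tap at about (205,205). The rack is at (309,218), with the steel plug at (310,224) and the spare pin at (309,199). In the side view the plug is at (203,222) and the tap mouth at (245,160). Brown, orange and turquoise look-alikes stand nearby.

```bash
cat > h.py <<'E'
import numpy as np,cv2
from station import robot
def ray(c,uv):
    K=c["camera_matrix"];P=c["pose"];p=np.linalg.inv(K)@[uv[0],uv[1],1]
    d=P[:3,:3]@np.array([p[0],-p[1],-p[2]]);return P[:3,3],d/np.linalg.norm(d)
def plane(c,uv,z):
    o,d=ray(c,uv);return o+d*(z-o[2])/d[2]
def two(c1,a,c2,b):
    o1,d1=ray(c1,a);o2,d2=ray(c2,b)
    s=np.linalg.lstsq(np.c_[d1,-d2],o2-o1,rcond=None)[0]
    p,q=o1+s[0]*d1,o2+s[1]*d2;return (p+q)/2,np.linalg.norm(p-q)
def proj(c,X):
    P=c["pose"];p=P[:3,:3].T@(np.asarray(X,float)-P[:3,3]);q=c["camera_matrix"]@[p[0],-p[1],-p[2]];return q[:2]/q[2]
def R(q):
    w,x,y,z=q;from scipy.spatial.transform import Rotation as T;return T.from_quat([x,y,z,w]).as_matrix()
E
python3 - <<'E'
from h import *
s=dict(np.load("pics/scene0.npz"));d=dict(np.load("pics/side0.npz"))
for n,a,b in [("plug",(310,222),(203,220)),("spare",(310,199),(243,231)),("mouth",(205,201),(245,160))]:
    print(n,two(s,a,d,b),plane(s,a,75),plane(d,b,75))
i=s["img"][:,:,::-1];j=d["img"][:,:,::-1]
def cr(im,x,y,w=50,h=38): return cv2.resize(im[y-h:y+h,x-w:x+w],(400,304),interpolation=cv2.INTER_CUBIC)
cv2.imwrite("pics/crop.png",np.vstack([np.hstack([cr(i,309,215),cr(i,206,208)]),np.hstack([cr(j,222,232),cr(j,246,165)])])[:600])
E
```

```text
plug (array([638.48471329, 183.24569082,  81.92200422]), np.float64(6.704978648576628)) [637.61796948 185.58543218  75.        ] [639.10434579 170.53158803  75.        ]
spare (array([538.1252051 , 186.669077  ,  59.71500906]), np.float64(2.5424248524805093)) [549.82158189 185.58157171  75.        ] [534.07860707 204.74654695  75.        ]
mouth (array([ 579.32238129, -156.67351365,   70.55126413]), np.float64(1.2875714360776633)) [ 582.92156273 -155.64971471   75.        ] [ 577.6978773  -149.38029571   75.        ]
```

View pics/crop.png

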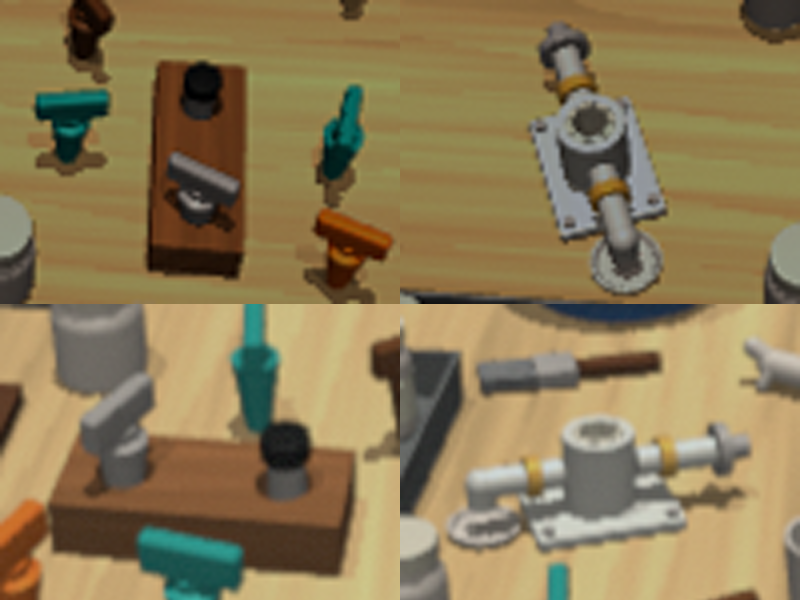

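```bash
python3 - <<'E'
from h import *
s=dict(np.load("pics/scene0.npz"));d=dict(np.load("pics/side0.npz"));w=dict(np.load("pics/wrist0.npz"))
S=lambda x,y,ox,oy:(ox+x/4,oy+y/4)
a=plane(s,S(173,160,259,177),90);b=plane(s,S(238,190,259,177),90);print("bar",a,b,np.degrees(np.arctan2(*(b-a)[1::-1])),np.linalg.norm(b-a))
# pipe z=43 ends and rings (right crop origin 156,170)
a=plane(s,S(567,50,156-100,170),43);b=plane(s,S(620,245,156-100,170),43);print("pipe",a,b,np.degrees(np.arctan2(*(b-a)[1::-1])),np.linalg.norm(b-a))
a=plane(s,S(590,120,56,170),75);print("mouth sc",a)
b=plane(d,S(600,433-304,196-100,127),75);print("mouth sd",b)
st=robot.state();T=R(st["tool_rot"]);print(np.round(T,3));t=st["eef_pos"]
print("cam in tool",T.T@(w["pose"][:3,3]-t),T.T@-w["pose"][:3,2])
for X in ([450,-350,404],[560,0,404],[638,184,404]): print(T.T@(np.array(X)-t))
E
```

```text
bar [630.15945028 159.5861141   90.        ] [653.90718713 210.45940227  90.        ] 64.97675411802089 56.14308911563353
pipe [ 488.43502251 -195.04743088   43.        ] [ 675.79414275 -127.01747861   43.        ] 19.95592055417992 199.32765573505054
mouth sc [ 579.40143567 -161.01052776   75.        ]
mouth sd [ 575.26060982 -154.52116898   75.        ]
[[ 0.954  0.298 -0.001]
 [ 0.298 -0.954  0.001]
 [-0.    -0.001 -1.   ]]
cam in tool [76.36419558 -0.48220661 19.68420346] [-2.77745347e-01 -5.06378050e-04  9.60654603e-01]
[ 3.25161993e+02 -2.06542663e+02  1.66080582e-01]
[ 534.53135602 -507.81384596    0.54548505]
[ 663.85343892 -660.18104395    0.73482305]
```

Emit:
jog_arm(moves=[0.5,-0.35,0,0,1,0.5,-0.35,0,0,1,0.5,-0.35,0,0,1,0.5,-0.35,0,0,1,0.5,-0.35,0,0,1,0.5,-0.35,0,0,1,0.5,-0.35,0,0,1,0.5,-0.35,0,0,1,0.5,-0.35,0,0,1,0.5,-0.35,0,0,1])

```text
time_s: 1.15
eef_pos: [507.6, -246.7, 404.6]
tool_rot: [0.0, 0.989, 0.151, -0.0]
ft_force: [1.2, 0.0, 0.1]
grip_width: 87.9
gripper_force: 0.0
```

Emit:
jog_arm(moves=[0.09,-0.062,0,-2.5,1,0.09,-0.062,0,-2.5,1,0.09,-0.062,0,-2.5,1,0.09,-0.062,0,-2.5,1,0.09,-0.062,0,-2.5,1])

```text
time_s: 1.65
eef_pos: [573.4, -163.9, 404.3]
tool_rot: [0.0, 0.985, 0.172, -0.001]
ft_force: [-0.5, -0.4, -0.8]
grip_width: 87.8
gripper_force: 0.0
```

```bash
python3 - <<'E'
from h import *
st=robot.state();print(st["eef_pos"],st["tool_rot"],st["qpos"])
c=robot.capture("wrist");np.savez("pics/w1.npz",**c);cv2.imwrite("pics/w1.png",c["img"][:,:,::-1])
print(proj(c,[578,-157,75]))
E
```

```text
[ 573.44172888 -163.86913633  404.27463412] [ 3.14295959e-04  9.85168299e-01  1.71589198e-01 -6.85926728e-04] [ 0.35146026  0.36060631 -0.22768983  1.73764398  0.09286425  1.05486359
 -1.13395542]
[251.05616646 167.9097192 ]
```

View pics/w1.png

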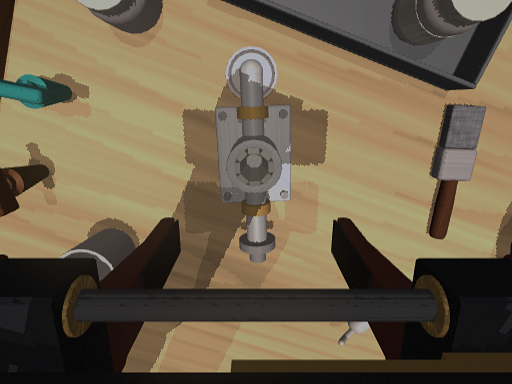

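Wrist view: the tap's round top is centred at about (254,166). Its pipe runs almost straight up the image, from the coupling (258,250) to the spout (251,62). I'll fit the circle next.

```bash
python3 - <<'E'
from h import *
c=dict(np.load("pics/w1.npz"));c["pose"]=c["pose"]
g=cv2.cvtColor(c["img"],cv2.COLOR_RGB2GRAY);f=4
x0,y0=205,85
cr=cv2.resize(g[y0-45:y0+185,x0:x0+100],None,fx=f,fy=f,interpolation=cv2.INTER_CUBIC)
h=cv2.HoughCircles(cv2.medianBlur(cr[180:550],5),cv2.HOUGH_GRADIENT,1.5,30,param1=120,param2=30,minRadius=60,maxRadius=130)
im=cv2.cvtColor(cr,cv2.COLOR_GRAY2BGR)
print(np.round(h[0][:6],1))
for k,(x,y,r) in enumerate(h[0][:4]):
    u=((x+.5)/f-.5+x0,(y+180+.5)/f-.5+y0-45);P=plane(c,u,75)
    print(u,P,r/f, "mm r", np.linalg.norm(plane(c,(u[0]+r/f,u[1]),75)-P))
    cv2.circle(im,(int(x),int(y+180)),int(r),[(0,0,255),(0,255,0),(255,0,0),(0,255,255)][k],1)
# base plate mask (bright), min-area rect: corners clicked
for uv in [(217,106),(291,107),(290,200),(220,200)]: print(plane(c,uv,8))
for uv,z in [((251,62),52),((258,245),43)]: print("pipe",plane(c,uv,z))
cv2.imwrite("pics/w1c.png",im[100:700])
E
```

```text
[[195.8 329.2 110.6]
 [197.2 284.2  93.6]
 [222.8 309.8 129.2]
 [171.8 305.2  82.2]]
(np.float32(253.5625), np.float32(166.9375)) [ 579.84132249 -159.08835359   75.        ] 27.6375 mm r 28.49667037245191
(np.float32(253.9375), np.float32(155.6875)) [ 591.01943279 -155.49520634   75.        ] 23.4 mm r 23.87770643157969
(np.float32(260.3125), np.float32(162.0625)) [ 587.00279375 -163.88455946   75.        ] 32.2875 mm r 33.140891984456644
(np.float32(247.5625), np.float32(160.9375)) [ 583.67975928 -151.18075614   75.        ] 20.55 mm r 21.07136541698197
[620.62938671 -97.97135248   8.        ]
[ 649.29524392 -181.04619202    8.        ]
[ 540.49179974 -222.81573514    8.        ]
[ 509.82671986 -137.58406037    8.        ]
pipe [ 676.04213966 -121.77339053   52.        ]
pipe [ 482.77091572 -199.39686131   43.        ]
```

View pics/w1c.png

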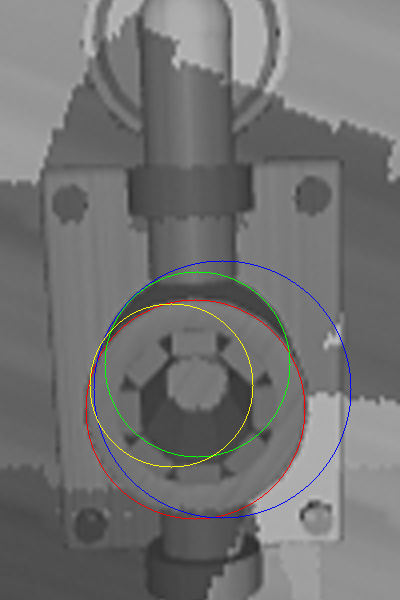

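The red circle fits the tap's rim, with radius 28.5 mm against the expected 29. That puts the mouth at (579.8, -159.1) and the pipe at about 20°. Next I'll go over to the plug.

```bash
python3 - <<'E'
from h import *
c=dict(np.load("pics/w1.npz"))
a=plane(c,(256,207),43);b=plane(c,(251.75,80),43);print(np.degrees(np.arctan2(*(b-a)[1::-1])))
st=robot.state();T=R(st["tool_rot"]);t=st["eef_pos"];print(np.degrees(np.arctan2(T[1,0],T[0,0])))
print(T.T@(np.array([638,184,400])-t))
E
```

```text
21.619641743403985
19.68050367238801
[ 178.43089523 -306.35319954    3.93745602]
```

Emit:
jog_arm(moves=[0.178,-0.306,0.01,-45,1,0.178,-0.306,0.01,-45,1,0.178,-0.306,0.01,-45,1,0.178,-0.306,0.01,-45,1,0.178,-0.306,0.01,-45,1,0.178,-0.306,0.01,-45,1,0.178,-0.306,0.01,-45,1,0.178,-0.306,0.01,-45,1,0.178,-0.306,0.01,-45,1,0.178,-0.306,0.01,-45,1])

```text
time_s: 2.7
eef_pos: [638.2, 182.7, 394.4]
tool_rot: [0.001, 0.845, 0.535, -0.001]
ft_force: [0.4, -1.9, 0.3]
grip_width: 87.8
gripper_force: 0.0
```

```bash
python3 - <<'E'
from h import *
st=robot.state();T=R(st["tool_rot"]);print(st["eef_pos"],np.degrees(np.arctan2(T[1,0],T[0,0])),st["qpos"])
c=robot.capture("wrist");np.savez("pics/w2.npz",**c)
u=proj(c,[640,184,96]);print(u)
x,y=int(u[0])-75,int(u[1])-65;x=max(x,0);y=max(y,0)
print(x,y);cv2.imwrite("pics/w2.png",cv2.resize(c["img"][y:y+120,x:x+150,::-1],None,fx=5,fy=5,interpolation=cv2.INTER_CUBIC)[:600])
E
```

```text
[638.19550064 182.68863163 394.40368402] 64.63722919324063 [-0.04993959  0.5089558  -0.46022893  1.56852609  0.24464985  1.12254179
 -1.00917421]
[256.54098645 180.14418673]
181 115
```

View pics/w2.png

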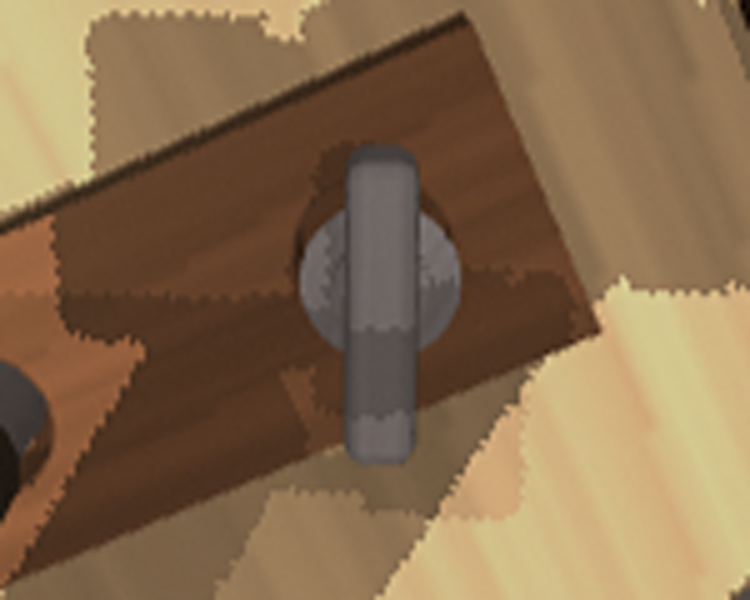

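The plug's bar runs almost vertically in this crop, from about (383,160) to (380,464). The tool is therefore nearly aligned with it.

```bash
python3 - <<'E'
from h import *
c=dict(np.load("pics/w2.npz"))
U=lambda x,y:((x+.5)/5-.5+181,(y+.5)/5-.5+115)
a=plane(c,U(383,160),96);b=plane(c,U(380,463),96);m=(a+b)/2
print(a,b,m,np.linalg.norm(a-b),np.degrees(np.arctan2(*(a-b)[1::-1])))
print("width",np.linalg.norm(plane(c,U(347,300),96)-plane(c,U(416,300),96)))
st=robot.state();T=R(st["tool_rot"]);t=st["eef_pos"];print(T.T@(m-t))
E
```

```text
[654.046508   212.33700905  96.        ] [628.52207045 159.56283381  96.        ] [641.28428923 185.94992143  96.        ] 58.62261069572389 64.18908482084333
width 12.900194486352774
[  4.99917362   0.96919221 298.56501392]
```

Emit:
jog_arm(moves=[0.005,0.001,0.04,0,1,0.005,0.001,0.08,0,1,0.005,0.001,0.11,0,1,0.005,0.001,0.13,0,1,0.005,0.001,0.141,0,1,0.005,0.001,0.141,0,1,0.005,0.001,0.141,0,0,0.005,0.001,0.141,0,0,0.005,0.001,0.141,0,0,0.005,0.001,0.141,0,0])

```text
time_s: 3.75
eef_pos: [641.0, 190.0, 254.6]
tool_rot: [0.0, 0.844, 0.536, 0.001]
ft_force: [0.5, 0.7, 0.0]
grip_width: 59.5
gripper_force: 0.0
```

Emit:
jog_arm(moves=[0,0,0,0,0,0,0,0,0,0,0,0,0,0,0,0,0,0,0,0])

```text
time_s: 4.15
eef_pos: [640.7, 189.9, 253.6]
tool_rot: [0.0, 0.844, 0.536, -0.0]
ft_force: [-0.2, 0.3, 0.1]
grip_width: 27.0
gripper_force: 0.0
```

Emit:
jog_arm(moves=[-0.0035,0,0,0,0.4,-0.0035,0,0,0,0.4,-0.0035,0,0,0,0.4,-0.0035,0,0,0,0,-0.0035,0,0,0,0,-0.0035,0,0,0,0,-0.0035,0,0,0,0,-0.0035,0,0,0,0,-0.0035,0,0,0,0])

```text
time_s: 5.05
eef_pos: [639.3, 186.8, 253.6]
tool_rot: [-0.0, 0.844, 0.536, 0.0]
ft_force: [0.3, -0.1, -1.0]
grip_width: 13.6
gripper_force: 30.0
```

```bash
python3 - <<'E'
from h import *
st=robot.state();T=R(st["tool_rot"]);t=st["eef_pos"];print({k:st[k] for k in ("eef_pos","ft_force","grip_width","gripper_force","time_s")},np.degrees(np.arctan2(T[1,0],T[0,0])))
print(T.T@(np.array([641.3,186,96])-t))
E
```

```text
{'eef_pos': array([639.26946717, 186.75769012, 253.63917109]), 'ft_force': array([ 0.3457527 , -0.122317  , -0.97850108]), 'grip_width': 13.62517668036208, 'gripper_force': 29.998480081558228, 'time_s': 5.05} 64.84868013734427
[  0.17091858   2.15950731 157.63918528]
```

Emit:
jog_arm(moves=[0,0,-0.02,0,0,0,0,-0.05,0,0,0,0,-0.09,0,0,0,0,-0.13,0,0,-0.04,0.011,-0.13,7,0,-0.08,0.022,-0.13,14,0,-0.12,0.033,-0.13,21,0,-0.16,0.044,-0.13,28,0,-0.2,0.055,-0.13,35,0,-0.24,0.066,-0.13,42,0])

```text
time_s: 6.05
eef_pos: [596.2, -60.2, 383.6]
tool_rot: [-0.0, 0.981, 0.196, -0.0]
ft_force: [1.3, -0.7, -2.4]
grip_width: 13.8
gripper_force: 30.0
```

```bash
python3 - <<'E'
from h import *
st=robot.state();T=R(st["tool_rot"]);t=st["eef_pos"];print({k:st[k] for k in ("eef_pos","ft_force","grip_width","gripper_force","time_s")},np.degrees(np.arctan2(T[1,0],T[0,0])))
print(T.T@(np.array([579.5,-159,384])-t))
E
```

```text
{'eef_pos': array([596.24877699, -60.15543457, 383.55306721]), 'ft_force': array([ 1.28136819, -0.69139713, -2.41366622]), 'grip_width': 13.839232662385708, 'gripper_force': 29.99617248773575, 'time_s': 6.05} 22.565555879232125
[-53.39729274  84.84991611  -0.43618777]
```

Emit:
jog_arm(moves=[-0.028,0.043,0,2.3,0,-0.055,0.086,0,2.3,0,-0.055,0.086,0,2.3,0,-0.055,0.086,0,2.3,0,-0.055,0.086,0,2.3,0,-0.055,0.086,0,2.3,0])

```text
time_s: 6.65
eef_pos: [580.1, -157.1, 383.6]
tool_rot: [-0.0, 0.984, 0.18, 0.0]
ft_force: [0.4, 0.5, -1.8]
grip_width: 14.0
gripper_force: 30.0
```

```bash
python3 - <<'E'
from h import *
st=robot.state();T=R(st["tool_rot"]);t=st["eef_pos"];print({k:st[k] for k in ("eef_pos","ft_force","grip_width","gripper_force","time_s","moment")},np.degrees(np.arctan2(T[1,0],T[0,0])))
print(T.T@(np.array([579.5,-159,384])-t))
c=[robot.capture(n) for n in ("wrist","side","scene")]
for n,k in zip("wds",c): np.savez(f"pics/{n}3.npz",**k)
tip=[t[0],t[1],t[2]-245.6]
for k in c: print(proj(k,tip),proj(k,[579.5,-159,75]))
def cr(k,X,w,f):
    u=proj(k,X).astype(int);h=w*3//4;x=max(u[0]-w//2,0);y=max(u[1]-h//2,0);print(x,y);return cv2.resize(k["img"][y:y+h,x:x+w,::-1],(400,300),interpolation=cv2.INTER_CUBIC)
X=[t[0],t[1],120]
v=np.hstack([cr(c[1],X,100,4),cr(c[2],X,100,4)]);w=cr(c[0],X,200,2)
cv2.imwrite("pics/m3.png",np.vstack([v,np.hstack([w,w*0])]))
E
```

```text
{'eef_pos': array([ 580.10052423, -157.13415072,  383.57775616]), 'ft_force': array([ 0.43634734,  0.50758415, -1.75995872]), 'grip_width': 14.032003159607315, 'gripper_force': 29.99822348356247, 'time_s': 6.65, 'moment': array([0.00415744, 0.00133148, 0.03977567])} 20.7279786189556
[-1.22190762  1.53217379 -0.423908  ]
[256.34868825 200.5510659 ] [257.82585263 181.03910959]
[243.96940625 140.45979078] [244.8455771  158.51921951]
[203.12932927 189.18438603] [204.10982132 200.06305689]
194 108
153 155
156 118
```

View pics/m3.png

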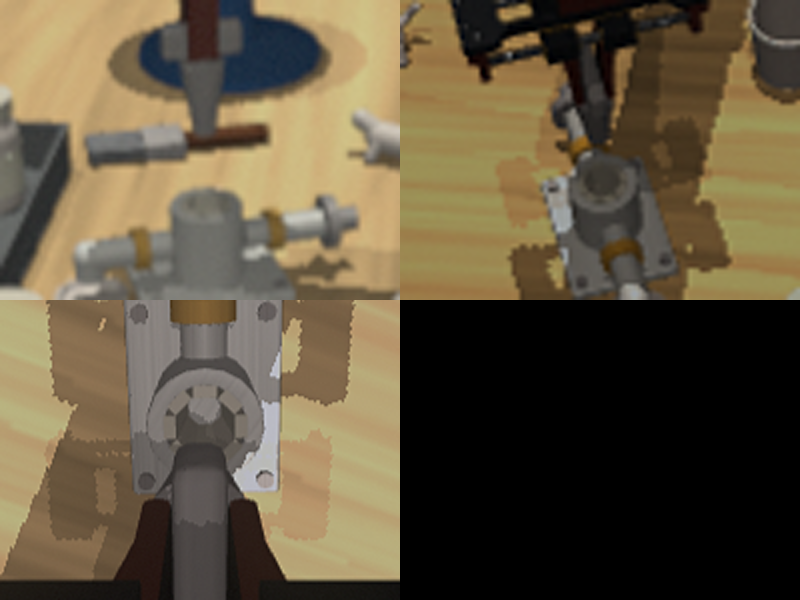

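Side view: the tip, at about (244.8,141.5), sits over the mouth at (245.5,158) as predicted. The scene view is less clear sideways, so I'll look once more, enlarged, with the arm settled.

```bash
python3 - <<'E'
from h import *
st=robot.state();T=R(st["tool_rot"]);t=st["eef_pos"];print(t,np.degrees(np.arctan2(T[1,0],T[0,0])))
out=[]
for n in ("side","scene"):
    k=robot.capture(n);np.savez(f"pics/{n}4.npz",**k)
    u=proj(k,[t[0],t[1],110]).astype(int);x,y=u[0]-20,u[1]-30
    im=cv2.resize(k["img"][y:y+60,x:x+40,::-1],(400,600),interpolation=cv2.INTER_CUBIC);out.append(im)
    print(n,x,y,[(np.round((proj(k,X)-[x,y]+.5)*10)) for X in ([t[0],t[1],t[2]-245.6],[579.5,-159,75],[t[0],t[1],t[2]-245.6+56])])
cv2.imwrite("pics/m4.png",np.hstack(out))
E
```

```text
[ 580.01911095 -157.80658637  383.65359216] 20.676895825591107
side 224 118 [array([205., 228.]), array([213., 410.]), array([200.,  57.])]
scene 183 164 [array([204., 256.]), array([216., 366.]), array([190., 151.])]
```

View pics/m4.png

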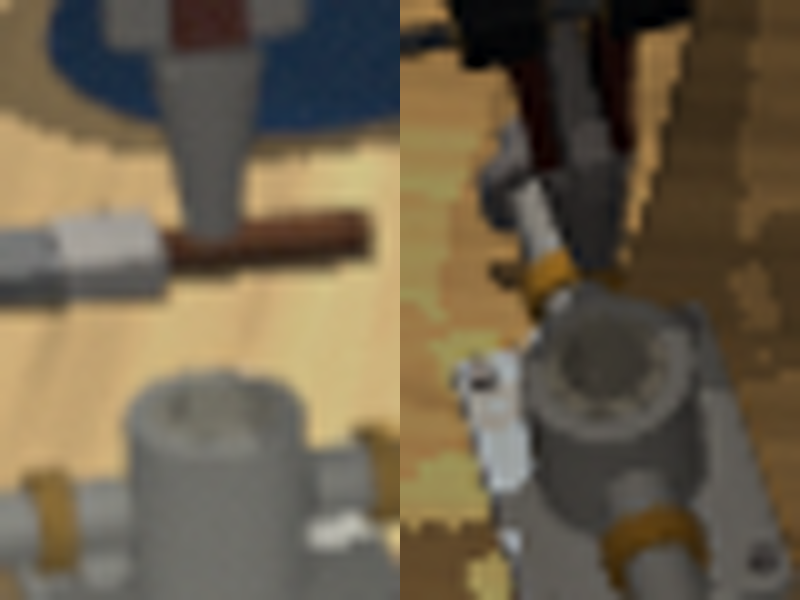

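Both enlarged views put the tip within about 1 mm of the mouth's axis, and the plug is upright. I'll lower it now.

Emit:
jog_arm(moves=[0,0,0.03,0,0,0,0,0.055,0,0,0,0,0.075,0,0,0,0,0.085,0,0,0,0,0.09,0,0,0,0,0.094,0,0,0,0,0.097,0,0,0,0,0.097,0,0,0,0,0.097,0,0])

```text
time_s: 7.8
eef_pos: [580.0, -159.2, 287.3]
tool_rot: [0.0, 0.984, 0.178, 0.001]
ft_force: [0.7, 0.3, -0.7]
grip_width: 13.8
gripper_force: 30.0
```

Emit:
jog_arm(moves=[0,0,0.001,0,0,0,0,0.002,0,0,0,0,0.003,0,0,0,0,0.004,0,0,0,0,0.005,0,0,0,0,0.005,0,0,0,0,0.005,0,0])

```text
time_s: 8.5
eef_pos: [580.4, -159.2, 282.1]
tool_rot: [0.0, 0.984, 0.178, 0.001]
ft_force: [5.5, -0.9, -0.5]
grip_width: 13.9
gripper_force: 30.0
```

Emit:
jog_arm(moves=[0,0,0.0005,0,0,0,0,0.001,0,0,0,0,0.0015,0,0,0,0,0.0015,0,0,0,0,0.0015,0,0])

```text
time_s: 9.0
eef_pos: [580.5, -159.2, 281.4]
tool_rot: [0.0, 0.984, 0.178, 0.001]
ft_force: [4.1, -0.3, 7.6]
grip_width: 13.8
gripper_force: 30.0
```

Emit:
jog_arm(moves=[0,0,0.0005,0,0,0,0,0.001,0,0,0,0,0.0015,0,0,0,0,0.0015,0,0,0,0,0.0015,0,0])

```text
time_s: 9.5
eef_pos: [580.5, -159.2, 281.0]
tool_rot: [0.001, 0.984, 0.178, 0.001]
ft_force: [1.0, 0.1, 15.2]
grip_width: 13.8
gripper_force: 30.0
```

Emit:
jog_arm(moves=[0,0,-0.0006,0,0,0,0,-0.0006,0,0,0,0,-0.0006,-2,0,0,0,-0.0006,-4,0,0,0,-0.0005,-6,0,0,0,-0.0004,-8,0,0,0,-0.0003,-10,0])

```text
time_s: 10.2
eef_pos: [580.5, -159.1, 280.6]
tool_rot: [0.0, 0.965, 0.264, 0.001]
ft_force: [2.3, 0.7, 11.5]
grip_width: 13.9
gripper_force: 30.0
```

Emit:
jog_arm(moves=[0,0,0.0001,-2,0,0,0,0.0002,-4,0,0,0,0.0003,-6,0,0,0,0.0004,-8,0,0,0,0.0005,-10,0,0,0,0.0006,-12,0,0,0,0.0007,-14,0])

```text
time_s: 10.9
eef_pos: [580.4, -158.8, 280.3]
tool_rot: [0.0, 0.925, 0.379, 0.001]
ft_force: [0.7, 1.4, 14.3]
grip_width: 13.9
gripper_force: 30.0
```

```bash
python3 - <<'E'
from h import *
st=robot.state();T=R(st["tool_rot"]);print({k:st[k] for k in ("eef_pos","ft_force","grip_width","moment","qpos")},np.degrees(np.arctan2(T[1,0],T[0,0])))
E
```

```text
{'eef_pos': array([ 580.37199119, -158.83895731,  280.26690069]), 'ft_force': array([ 0.714119  ,  1.36044129, 14.2618306 ]), 'grip_width': 13.904081874895706, 'moment': array([ 0.26249139, -0.15331295, -0.31028694]), 'qpos': array([ 0.40332389,  0.51898939, -0.31624914,  1.82497215,  0.21072531,
        0.82824557, -0.80919018])} 44.6009526917386
```

Emit:
jog_arm(moves=[0,0,-0.0003,-3,0,0,0,-0.0003,-6,0,0,0,-0.0003,-9,0,0,0,-0.0003,-12,0,0,0,-0.0003,-15,0,0,0,-0.0003,-18,0,0,0,-0.0002,-20,0,0,0,-0.0002,-22,0])

```text
time_s: 11.7
eef_pos: [580.1, -158.6, 280.1]
tool_rot: [0.0, 0.836, 0.549, 0.001]
ft_force: [0.1, 1.9, 12.9]
grip_width: 13.7
gripper_force: 30.0
```

Emit:
jog_arm(moves=[0,0,0,-3,0,0,0,0,-6,0,0,0,0,-9,0,0,0,0,-12,0,0,0,0.0001,-15,0,0,0,0.0001,-18,0,0,0,0.0001,-20,0,0,0,0.0001,-22,0])

```text
time_s: 12.5
eef_pos: [579.9, -158.5, 280.0]
tool_rot: [0.0, 0.715, 0.699, 0.0]
ft_force: [-0.6, 0.9, 14.7]
grip_width: 13.8
gripper_force: 30.0
```

Emit:
jog_arm(moves=[0,0,0,-3,0,0,0,0.0001,-6,0,0,0,0.0001,-9,0,0,0,0.0001,-12,0,0,0,0.0001,-15,0,0,0,0.0001,-18,0,0,0,0.0001,-20,0,0,0,0.0001,-22,0,0,0,0.0001,-22.5,0,0,0,0.0001,-22.5,0])

```text
time_s: 13.5
eef_pos: [579.5, -158.4, 279.9]
tool_rot: [-0.0, 0.565, 0.825, -0.001]
ft_force: [-3.1, 1.1, 17.3]
grip_width: 13.5
gripper_force: 30.1
```

```bash
python3 - <<'E'
from h import *
st=robot.state();T=R(st["tool_rot"]);print({k:st[k] for k in ("eef_pos","ft_force","grip_width","moment","qpos")},np.degrees(np.arctan2(T[1,0],T[0,0])))
out=[]
for n in ("side","scene"):
    k=robot.capture(n);np.savez(f"pics/{n}5.npz",**k)
    u=proj(k,[580,-159,110]).astype(int);x,y=u[0]-40,u[1]-40
    out.append(cv2.resize(k["img"][y:y+80,x:x+80,::-1],(400,400),interpolation=cv2.INTER_CUBIC))
cv2.imwrite("pics/m5.png",np.hstack(out))
E
```

```text
{'eef_pos': array([ 579.50890713, -158.40650505,  279.85363671]), 'ft_force': array([-3.13759595,  1.09996332, 17.25930936]), 'grip_width': 13.491224046835418, 'moment': array([0.28713711, 0.49773455, 0.40209984]), 'qpos': array([ 0.60333046,  0.56904953, -0.59025514,  1.81222661,  0.39987738,
        0.88240713,  0.19615576])} 111.1542548148284
```

View pics/m5.png

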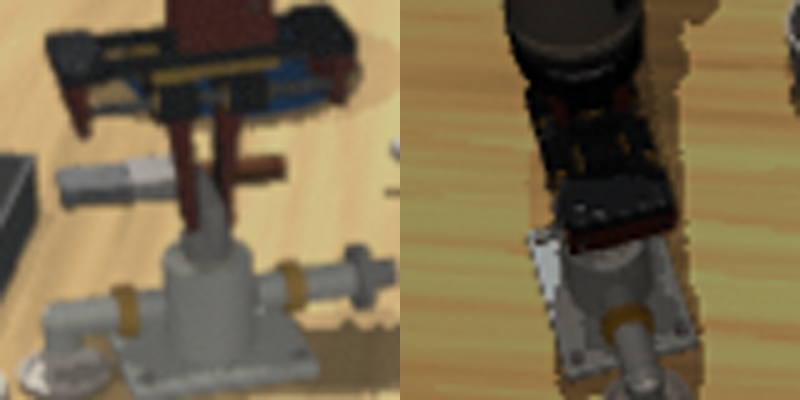

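The bar now stands across the pipe: edge-on between the fingers in the side view, with the plug upright in the mouth. I'll ease the press before letting go.

Emit:
jog_arm(moves=[0,0,-0.0005,0,0,0,0,-0.001,0,0,0,0,-0.0015,0,0,0,0,-0.002,0,0,0,0,-0.002,0,0])

```text
time_s: 14.1
eef_pos: [579.5, -158.7, 280.0]
tool_rot: [-0.001, 0.566, 0.825, -0.0]
ft_force: [1.6, 2.2, 2.7]
grip_width: 13.9
gripper_force: 30.0
```

```bash
python3 - <<'E'
from h import *
st=robot.state();T=R(st["tool_rot"]);print({k:st[k] for k in ("eef_pos","ft_force","grip_width","moment")},np.degrees(np.arctan2(T[1,0],T[0,0])))
E
```

```text
{'eef_pos': array([ 579.46629386, -158.6740008 ,  279.96795523]), 'ft_force': array([1.64629169, 2.21465438, 2.70760077]), 'grip_width': 13.860061636232428, 'moment': array([ 0.5239627 , -0.62218503,  0.38989982])} 111.09356066028937
```

Emit:
jog_arm(moves=[0,0,0,0,0.2,0,0,0,0,0.25,0,0,0,0,0.3,0,0,0,0,0.4,0,0,0,0,0.5,0,0,0,0,0.5])

```text
time_s: 14.7
eef_pos: [579.6, -159.3, 280.2]
tool_rot: [-0.0, 0.566, 0.824, -0.0]
ft_force: [0.3, 0.0, 0.7]
grip_width: 43.5
gripper_force: 0.0
```

Emit:
jog_arm(moves=[0,0,-0.01,0,0.5,0,0,-0.03,0,0.5,0,0,-0.06,0,0.5,0,0,-0.09,0,0.5,0,0,-0.12,0,0.5,0,0,-0.12,0,0.5,0,0,-0.12,0,0.5])

```text
time_s: 15.4
eef_pos: [579.7, -159.1, 401.3]
tool_rot: [0.001, 0.566, 0.824, 0.0]
ft_force: [0.4, 0.4, 0.5]
grip_width: 44.0
gripper_force: 0.0
```

```bash
python3 - <<'E'
from h import *
st=robot.state();T=R(st["tool_rot"]);print({k:st[k] for k in ("eef_pos","ft_force","grip_width","time_s")},np.degrees(np.arctan2(T[1,0],T[0,0])))
k=robot.capture("wrist");np.savez("pics/w6.npz",**k)
u=proj(k,[579.5,-159,120]).astype(int);print(u)
x,y=max(u[0]-100,0),max(u[1]-75,0);print(x,y)
cv2.imwrite("pics/w6.png",cv2.resize(k["img"][y:y+150,x:x+200,::-1],None,fx=4,fy=4,interpolation=cv2.INTER_CUBIC))
E
```

```text
{'eef_pos': array([ 579.71490221, -159.09486804,  401.33817181]), 'ft_force': array([0.39804872, 0.39137941, 0.53419581]), 'grip_width': 44.01201988128186, 'time_s': 15.4} 111.04460482861731
[254 187]
154 112
```

View pics/w6.png

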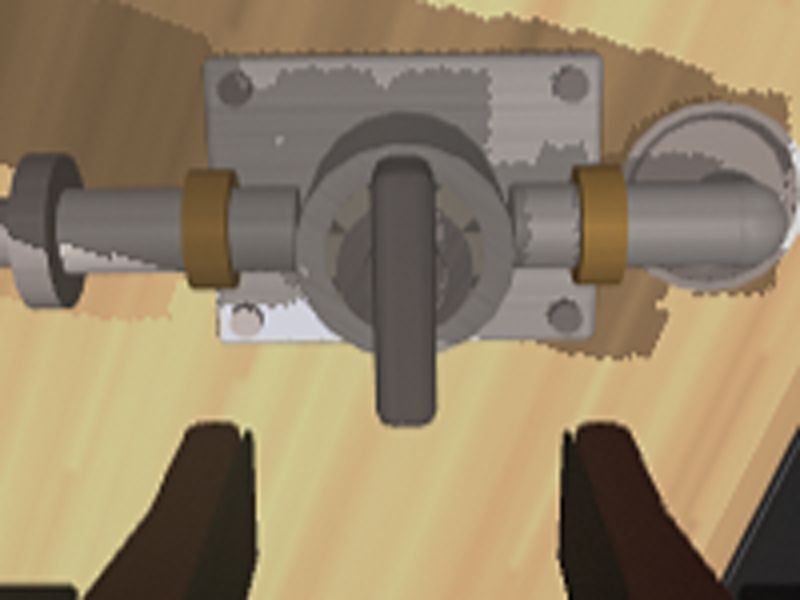

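The wrist view shows the bar, from (404,160) to (406,425), at right angles to the pipe. The plug is seated in the middle of the mouth and the fingers are clear, so I'm handing the job in.

```bash
python3 -c "
from station import robot
print(robot.job_done())"
```

```text
the job is handed in; nothing more can be done
None
```

The plug is seated in the tap with its handle squarely across the pipe, pressed at about 12–18 N while turning (a little over the 10 N asked). It stayed put when released, with the gripper clear, and I handed the job in at about 15 s; no verdict came back, and the wedging force itself could not be measured.

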